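# Stand the face-down swatch board up on its display stand

### The job

The colour swatch board is lying face down on the desk in front of the small black display stand. Without lifting it off the desk, gently push it square against the foot of the stand, then tip it up on that edge until it leans back flush on the stand, near the middle, colours facing the robot's side. Do not disturb the pencil cup or the candle.

Things in the scene. Friction and masses are not known exactly. Their poses are not given: they have to be found in the camera images.
- stand: Black steel open-frame stand, screwed to the desk (immovable). Front: flat plane 220 mm wide (y), 100 mm up the slope, leaning 12 degrees back from vertical, top away from the robot; its lowest 32 mm is a solid bar, the fence. Origin: where the middle of the front plane meets the desk. x: level, into the stand, away from the board; y: along the front; z up. Struts reach 90 mm behind the front.
- board: Stiff wooden swatch board 120 (x) x 160 (y) x 18 mm (z), 0.13 to 0.27 kg, face down: plain brown back up, colour chips beneath. Starts 35 to 75 mm short of the stand, within 25 mm of its middle line, up to 0.3 rad off square. Origin: centre of the underside; x towards the stand end, z up while flat (102 degrees from up when leaning flush). Friction varies.
- board_foot (a point): Axis of the board's fully rounded stand-side end (radius 9 mm), mid-width: 51 mm from the board's origin along its +x, 9 mm above the underside. This end rolls in the corner of desk and stand as the board is tipped. Touching the stand's foot, it lies 7 mm before the stand's origin and 9 mm above the desk. Axes as the board's.
- board_nose (a point): Lower edge of the thin nose at the board's blue end (robot side), mid-width: 60 mm from the board's origin along its -x, 13 mm above the underside, 111 mm from board_foot. A flat bevel runs under it from here down to x -30, z 0 mm; the nose is 5 mm thick above it. Fingers pushing this end level meet the nose first, with a gap below it. Axes as the board's.
- pencil_cup: Loose terracotta-coloured pencil cup, 72 mm wide, 90 mm high, with pencils up to 155 mm; 165 to 215 mm to one side of the stand's middle, beside the board. Origin: centre of the underside.
- candle: Loose white candle jar, 72 mm wide, 80 mm high, on the other side of the board (the two may be swapped). Origin: centre of the underside.
Mind the look-alikes: they are no part of the job. There is more than one size of the board; the one meant has the size given above.

How it is judged (in metres and radians):
On the way, in this order (a step that is already met when the one before it is completed fails the run):
1. the board, still flat on the desk, is pushed square against the stand's foot (x of board_foot in the frame of stand above -0.013 m and angle between board's own z axis and vertical below 0.12 rad and angle between the y axis of board and the y axis of stand, either way round below 0.08 rad), for 0.1 s.
2. the board is half tipped up, its rounded edge still at the stand's foot (angle between board's own z axis and vertical between 0.7 and 1.4 rad and x of board_foot in the frame of stand above -0.03 m and height (world z) of board_foot below 0.03 m), for 0.1 s.
At the end, for the whole second after the job is handed in: The board stands on its rounded edge on the desk and leans flush on the stand (turned 96 to 108 degrees from flat, square within 0.1 rad), foot at the stand's foot (its centre line -25 to +10 mm along the stand's x), within 45 mm of the stand's middle, at rest; chips towards the robot's side (angle between board's own z axis and vertical between 1.68 and 1.88 rad and x of board_foot in the frame of stand between -0.025 and 0.01 m and height (world z) of board_foot below 0.016 m and y of board_foot in the frame of stand between -0.045 and 0.045 m and angle between the y axis of board and the y axis of stand, either way round below 0.1 rad and contact force between board and stand above 0.05 N and linear speed of board below 0.02 m/s); the robot touches nothing.
It fails at once if the board's rounded edge is lifted off the desk by more than 25 mm (height (world z) of board_foot above 0.034 m).
It fails at once if the board is rammed against the stand (over 40 N) (contact force between board and stand above 40 N).
It fails at once if the pencil cup is pushed or knocked over (distance of pencil_cup from where it was at the start of the episode above 0.015 m or angle between pencil_cup's own z axis and vertical above 0.3 rad).
It fails at once if the candle is pushed or knocked over (distance of candle from where it was at the start of the episode above 0.015 m or angle between candle's own z axis and vertical above 0.3 rad).
It also fails if it takes over 61 s, if anything falls off the work surface, if the arm or the gripper's body presses on something with over 40 N, if the wrist force passes 120 N, or if a joint passes its speed limit or range.

### The arm

A 6-joint arm with a two-finger parallel gripper is mounted at the origin on the work surface. World frame = base frame: x ahead of the robot, y to its left, z up, the work surface at z = 0. Lengths are in mm, angles in rad, forces in N, time in s.
With the tool pointing down it reaches from about 275 to 875 mm from the base axis. Payload 12.5 kg.
Tool frame: the origin (TCP) lies at the centre of the arm's flange, where the gripper is bolted on; the fingertips stand 173 mm ahead of it and the grasp point (between the pads) lies 155 mm ahead of it; z points along the fingers, y is the line along which they close (so a half turn about z gives the same grasp; the last joint's range is limited). The gripper opens to 85 mm and grips with 20 to 120 N. Pads are 22 mm wide; open, the fingers measure 114 mm over their backs; the gripper's body (76 mm by 85 mm) begins 54 mm behind the grasp point. The pads swing forward as they close: fully open they stand 13 mm farther back than shut.
Start: joints at [-0.085, 0.351, 1.652, -0, 1.139, -0.085], TCP at [549.987, 0.027, 404.69] pointing down, gripper open.
Joint ranges: [-2.75, 2.75], [-0.79, 2.1], [0.01, 2.65], [-1.57, 4.71], [0.07, 3.14], [-2.87, 2.87]. Speed limits (rad/s): [2.22, 2.22, 2.79, 3.14, 3.14, 3.14].

### API

Orientations are given as a rotation vector (axis times angle).
In Python, from workcell import arm gives the robot as it stands.
- The arm moves only by the tool jog_arm, never from a script. Its arguments are lists of equal length, an entry for each row: "jaw": the opening, from 0 (shut) to 1 (fully open); "slide": the shift along the world's x, y, z in cm, a list of three; "spin": the turn about the world's z in rad. A call has 1 to 10 rows; each row is the pose to reach, as a shift and turn from the pose commanded when the call began; what a row does not reach only later rows make up. A row lasts 1/8 s, in which the tool goes at most 62.5 mm and 10.7 degrees, less where a joint would pass 70% of its speed; a pose out of reach is approached as far as the arm can. A call with a gripper value outside its range is refused whole. The fingers move at their own pace and stop on an object; "grip_force" is the grip in N (left out, the last holds). Time passes only in rows, so rows that repeat a pose let the fingers close. It gives the time, the measured TCP pose, the force, the opening and the grip force at its end, in the units of the state.
- arm.state(): the state, without advancing time (a new reading comes with each control period).
- arm.capture(name): name is "scene" or "side" or "wrist"; returns a dict with "frame" (400x640x3 uint8, blue, green, red), "mtx" (3x3 intrinsics, pixels), "k1" (the pictures are not rectified: a ray, as slopes to the right and down, at radius r is drawn at 1 + k1 r^2 times it, then the intrinsics apply), "eye" and "attitude" of the camera in the world. Camera axes: x right, y down, z forward; pixel columns grow to the right and rows downward; lengths in mm; the calibration is good to about 2 mm. A picture is of the moment at which its call begins. There is no depth.
- arm.hand_in(): hands the job in; it is judged then, once.
The state is a dict: "time_s": time; "joints": joint angles; "joint_vel": joint speeds; "tau": joint torques, N m; "ee_pos": TCP position; "tcp_rot": TCP orientation; "ft_force": force on the tool from outside, world axes, zero at the start; "wrist_torque": the same for the moment, N m; "width": finger opening in mm; "finger_force": force on a finger pad.
Only numpy, scipy, OpenCV 4.12 (cv2) and the standard library are available. Lean on these libraries where they do the work, as an engineer would, in place of code of your own. Each camera call takes 0.05 s, during which the arm holds its last target. There are 200 camera calls.

## Working session

There is one attempt and no reset: what is moved stays moved. The work goes in short steps, Python scripts to look and compute and a tool call to move; the robot and the scene stay as the last step left them, time stands still between calls to the robot, and variables do not carry over. Pictures are saved under pics/ and viewed, at most 10 in all, crops included, and the job is handed in when it is done.

Besides the shell and the picture viewer there is one more tool, called after "Call:" by a JSON object that holds its "method" and its "body". jog_arm: Moves the arm, as the interface text tells. Its arguments: {"type":"object","properties":{"jaw":{"type":"array"},"slide":{"type":"array"},"spin":{"type":"array"},"grip_force":{"type":"number"}},"required":["jaw","slide","spin"]}

```bash
mkdir -p pics
cat > h.py <<'E'
import numpy as np, cv2
from workcell import arm
from scipy.spatial.transform import Rotation as R
def att(c):
    a=np.array(c["attitude"],float)
    return a if a.shape==(3,3) else R.from_rotvec(a).as_matrix()
def ray(c,px):
    px=np.atleast_2d(np.array(px,float)); K=np.array(c["mtx"],float)
    d=cv2.undistortPoints(px[:,None],K,np.array([c["k1"],0,0,0.]))[:,0]
    d=np.c_[d,np.ones(len(d))]@att(c).T
    return np.array(c["eye"],float),d
def plane(c,px,z):
    e,d=ray(c,px); return e+d*((z-e[2])/d[:,2])[:,None]
E
python3 - <<'E'
from h import *
for n in("scene","side"):
    c=arm.capture(n); cv2.imwrite(f"pics/{n}0.png",c["frame"]); print(n,c["eye"],c["attitude"],c["mtx"],c["k1"])
print(arm.state())
E
```

```text
scene [ 937.5506944  -525.94645134 1069.46565306] [-2.43491201 -0.79208248  0.25530475] [[478.40787614   0.         320.8487288 ]
 [  0.         478.40787614 197.60419911]
 [  0.           0.           1.        ]] 0.04172672865727296
side [ -16.00751421 -645.07349274  762.51732009] [-2.17591041  0.75062616 -0.3464345 ] [[411.61341808   0.         326.25793554]
 [  0.         411.61341808 197.35448224]
 [  0.           0.           1.        ]] -0.020797997478058352
{'time_s': 0.1, 'joints': array([-8.45883028e-02,  3.51214438e-01,  1.65231435e+00,  2.09016292e-05,
        1.13908473e+00, -8.45980640e-02]), 'joint_vel': array([-0.00117839, -0.00157823, -0.0017222 ,  0.00067316,  0.00041461,
        0.00020781]), 'tau': array([ 7.48983075e-04, -5.06837368e+01, -2.91875267e+01, -4.43532826e-05,
        2.64409253e-03,  5.99887670e-06]), 'ee_pos': array([5.49903549e+02, 4.19302570e-02, 4.04211975e+02]), 'tcp_rot': array([-2.22087985e+00, -2.22088208e+00,  1.01099370e-03]), 'ft_force': array([ 0.223367  ,  0.04882455, -0.1896938 ]), 'wrist_torque': array([-0.03608753,  0.00877924,  0.01504062]), 'finger_force': 0.0, 'width': 85.46223420675524}
```

View pics/scene0.png

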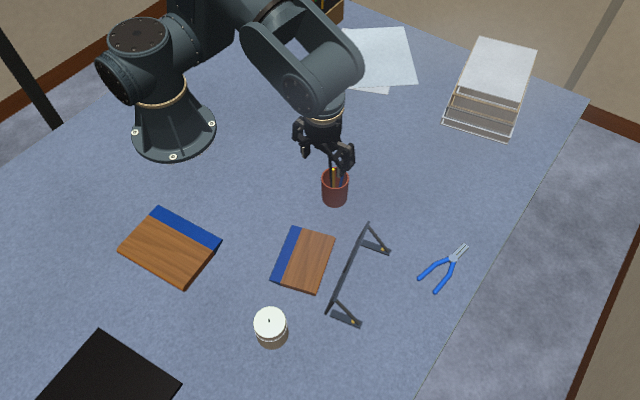

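View pics/side0.png

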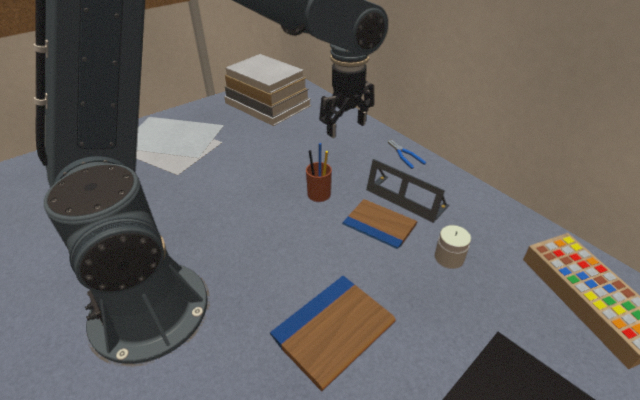

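The scene view shows the target board with a blue nose on its robot side at about (305,260), the black stand at (350,270), the cup at (335,188) and the candle at (270,325). The larger board at (170,248) is the decoy. The side view agrees, with the board at (382,222) and the stand at (405,190).

```bash
cat > m.py <<'E'
from h import *
def board(c,box):
    h=cv2.cvtColor(c["frame"],cv2.COLOR_BGR2HSV); x0,y0,x1,y1=box
    blue=cv2.inRange(h,(105,150,60),(130,255,255)); wood=cv2.inRange(h,(3,70,50),(25,255,255))
    m=np.zeros_like(blue); m[y0:y1,x0:x1]=(blue|wood)[y0:y1,x0:x1]
    m=cv2.morphologyEx(m,cv2.MORPH_OPEN,np.ones((3,3)))
    m=cv2.morphologyEx(m,cv2.MORPH_CLOSE,np.ones((5,5)))
    k=max(cv2.findContours(m,0,2)[0],key=cv2.contourArea)
    return cv2.approxPolyDP(cv2.convexHull(k),4,True)[:,0], blue
E
python3 - <<'E'
from m import *
for n,b in(("scene",(262,218,340,300)),("side",(338,195,420,250))):
    c=arm.capture(n); q,_=board(c,b); print(n,q.tolist()); P=plane(c,q,18); print(P.round(0)[:,:2].tolist())
    print([round(np.linalg.norm(P[i]-P[i-1])) for i in range(len(P))])
# stand: scene/side black mask
c=arm.capture("side"); im=c["frame"][140:270,330:480]; cv2.imwrite("pics/s_side.png",cv2.resize(im,None,fx=5,fy=4.5,interpolation=2))
c=arm.capture("scene"); im=c["frame"][210:340,240:400]; cv2.imwrite("pics/s_scene.png",cv2.resize(im,None,fx=4.5,fy=4.5,interpolation=2))
E
```

```text
scene [[292, 226], [334, 237], [315, 294], [270, 279]]
[[498.0, -63.0], [604.0, -26.0], [656.0, -177.0], [546.0, -209.0]]
[154, 112, 160, 114]
side [[344, 221], [367, 200], [415, 224], [394, 246]]
[[500.0, -62.0], [604.0, -37.0], [637.0, -184.0], [539.0, -205.0]]
[149, 107, 151, 100]
```

View pics/s_scene.png

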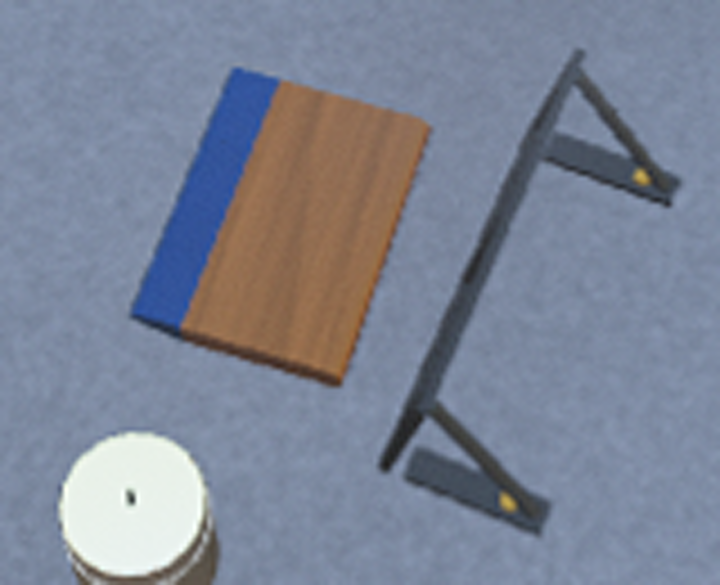

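View pics/s_side.png

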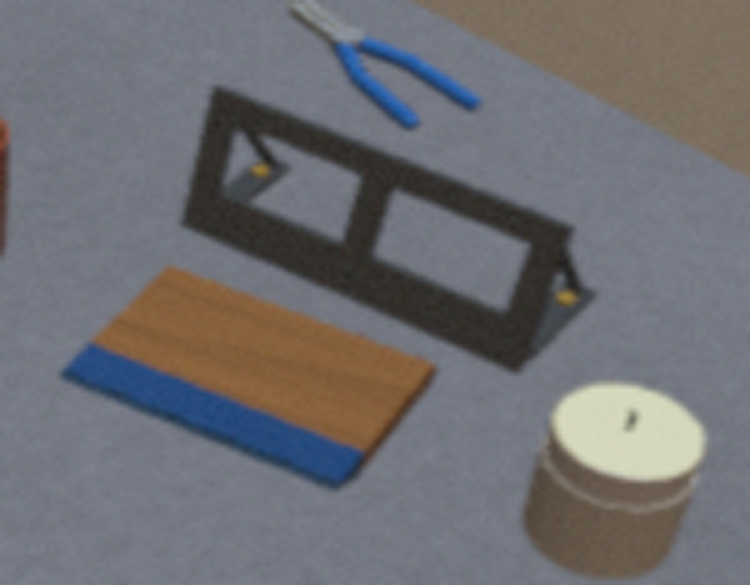

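The scene crop shows the stand's foot end at (385,470) and its top ends at (580,50) and (418,405). The side crop shows the foot line from (183,222) to (517,370) and the top corners at (217,88) and (572,230). In the scene crop the board's nose corners are at (235,68) and (133,316).

Run:
```python
from m import *
s=arm.capture("side"); c=arm.capture("scene")
f=lambda L:[(330+x/5,140+y/4.5) for x,y in L]
g=lambda L:[(240+x/4.5,210+y/4.5) for x,y in L]
def ang(P): d=P[0]-P[1]; return np.arctan2(-d[0],d[1])
F=plane(s,f([(183,222),(517,370)]),0); T=plane(s,f([(217,88),(572,230)]),98)
for n,P in(("foot",F),("top",T),("scene foot",plane(c,g([(385,470)]),0)),("scene top",plane(c,g([(580,50),(418,405)]),98)),
 ("nose scene",plane(c,g([(235,68),(133,316)]),18)),("nose side",plane(s,f([(62,376),(338,487)]),18)),("wood end scene",plane(c,g([(430,122),(343,380)]),15)),("wood end side",plane(s,f([(172,265),(436,370)]),17))):
    print(n,P[:,:2].round(0).tolist(), (np.linalg.norm(P[0]-P[-1]).round(),P.mean(0).round(),ang(P).round(3)) if len(P)>1 else "")
```

```text
foot [[650.0, 14.0], [697.0, -199.0]] (np.float64(218.0), array([673., -93.,   0.]), np.float64(0.218))
top [[668.0, 14.0], [715.0, -198.0]] (np.float64(217.0), array([691., -92.,  98.]), np.float64(0.22))
scene foot [[701.0, -197.0]] 
scene top [[671.0, 20.0], [717.0, -192.0]] (np.float64(217.0), array([694., -86.,  98.]), np.float64(0.211))
nose scene [[497.0, -60.0], [548.0, -212.0]] (np.float64(160.0), array([ 522., -136.,   18.]), np.float64(0.323))
nose side [[490.0, -67.0], [541.0, -216.0]] (np.float64(158.0), array([ 516., -141.,   18.]), np.float64(0.328))
wood end scene [[606.0, -23.0], [658.0, -175.0]] (np.float64(161.0), array([632., -99.,  15.]), np.float64(0.329))
wood end side [[602.0, -28.0], [648.0, -183.0]] (np.float64(161.0), array([ 625., -105.,   17.]), np.float64(0.288))
```

Call:
{"method": "jog_arm", "body": {"jaw": [1,1,1,1,1,1,1,1,1,1], "slide": [[-1,-2,0],[-2,-4,-2],[-3,-6,-4],[-4,-8,-6],[-5,-10,-9],[-6,-12,-12],[-7,-13.5,-15],[-8,-14.4,-18],[-8,-14.4,-20],[-8,-14.4,-21.4]], "spin": [-0.17,-0.34,-0.51,-0.68,-0.85,-1.02,-1.19,-1.355,-1.355,-1.355]}}

```text
time_s: 1.65
ee_pos: [469.9, -144.1, 189.9]
tcp_rot: [-3.123, -0.338, 0.001]
ft_force: [0.1, 0.3, 0.6]
width: 85.6
finger_force: 0.0
```

Run:
```python
from m import *
s=arm.state(); print(s["time_s"],s["ee_pos"],R.from_rotvec(s["tcp_rot"]).as_matrix().round(3),s["ft_force"])
c=arm.capture("side"); im=c["frame"][100:300,240:480]; cv2.imwrite("pics/a_side.png",cv2.resize(im,None,fx=3,fy=3,interpolation=2))
```

```text
1.65 [ 469.92120485 -144.08396605  189.89831543] [[ 0.977  0.214 -0.   ]
 [ 0.214 -0.977  0.   ]
 [-0.    -0.    -1.   ]] [0.0568648  0.28949271 0.62299613]
```

View pics/a_side.png

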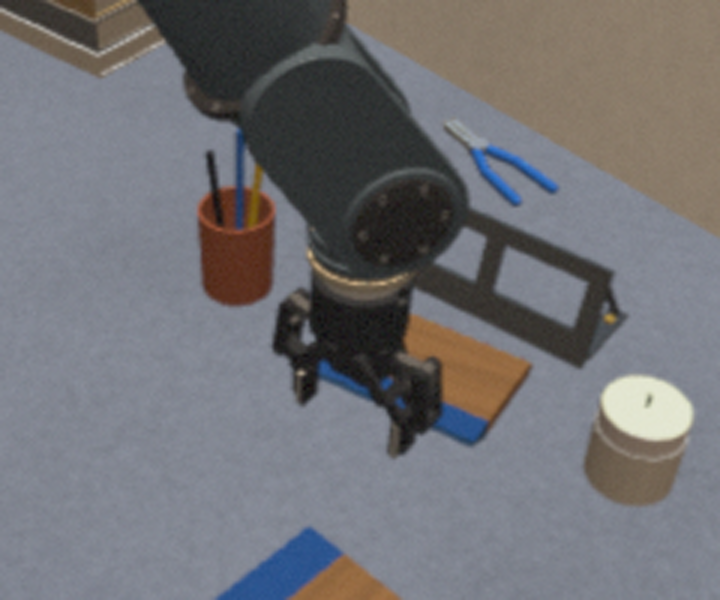

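The gripper stands just robot-side of the nose with both fingers clear. Next I lower it gently to find the desk.

Call:
{"method": "jog_arm", "body": {"jaw": [1,1,1], "slide": [[0,0,-0.8],[0,0,-1.3],[0,0,-1.5]], "spin": [0,0,0]}}

```text
time_s: 2.08
ee_pos: [470.1, -143.9, 175.7]
tcp_rot: [3.123, 0.339, 0.0]
ft_force: [0.1, -1.1, 0.2]
width: 85.4
finger_force: 0.0
```

Call:
{"method": "jog_arm", "body": {"jaw": [1,1,1], "slide": [[0,0,-0.3],[0,0,-0.6],[0,0,-0.8]], "spin": [0,0,0]}}

```text
time_s: 2.45
ee_pos: [470.0, -144.0, 167.6]
tcp_rot: [-3.123, -0.338, 0.0]
ft_force: [0.3, 0.9, -0.7]
width: 85.3
finger_force: 0.0
```

Call:
{"method": "jog_arm", "body": {"jaw": [1,1,1], "slide": [[0,0,-0.2],[0,0,-0.3],[0,0,-0.4]], "spin": [0,0,0]}}

```text
time_s: 2.82
ee_pos: [470.0, -144.0, 163.7]
tcp_rot: [3.123, 0.338, 0.0]
ft_force: [-0.0, -0.1, -0.0]
width: 85.4
finger_force: 0.0
```

Call:
{"method": "jog_arm", "body": {"jaw": [1,1,1,1,1,1,1,1,1,1], "slide": [[0,0,-0.15],[0.98,0.21,-0.15],[1.66,0.37,-0.15],[2.34,0.52,-0.15],[3.03,0.67,-0.15],[3.71,0.82,-0.15],[4.4,0.97,-0.15],[5.08,1.12,-0.15],[5.76,1.27,-0.15],[6.25,1.37,-0.15]], "spin": [0,0,0,0,0,0,0,0,0,0]}}

```text
time_s: 4.08
ee_pos: [532.9, -130.2, 162.2]
tcp_rot: [3.123, 0.338, 0.0]
ft_force: [-2.2, 0.3, 0.4]
width: 85.5
finger_force: 0.5
```

Run:
```python
from m import *
c=arm.capture("scene"); im=c["frame"][170:370,220:420]; cv2.imwrite("pics/b.png",cv2.resize(im,None,fx=3,fy=3,interpolation=2))
print(arm.state()["ft_force"],arm.state()["ee_pos"])
```

```text
[-0.03152323 -0.04709991 -0.20027035] [ 533.29396517 -130.16795404  162.23671456]
```

View pics/b.png

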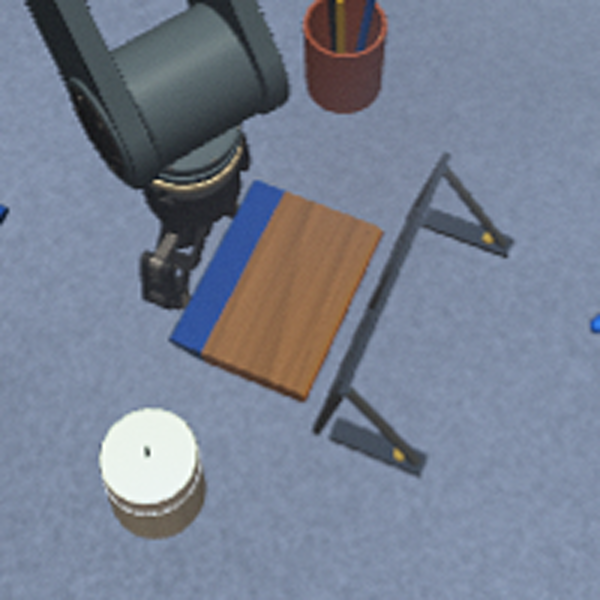

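The board is now nearly square, with its wood end about 15 mm short of the stand. I keep pushing slowly.

Call:
{"method": "jog_arm", "body": {"jaw": [1,1,1,1], "slide": [[0.3,0.07,0],[0.6,0.13,0],[0.9,0.2,0],[1.1,0.24,0]], "spin": [0,0,0,0]}}

```text
time_s: 4.62
ee_pos: [543.6, -127.8, 162.2]
tcp_rot: [3.123, 0.338, 0.0]
ft_force: [-1.6, 0.2, 0.0]
width: 85.0
finger_force: 0.7
```

Call:
{"method": "jog_arm", "body": {"jaw": [1,1,1], "slide": [[0.15,0.03,0],[0.3,0.07,0],[0.4,0.09,0]], "spin": [0,0,0]}}

```text
time_s: 5.0
ee_pos: [546.9, -127.1, 162.1]
tcp_rot: [-3.123, -0.339, 0.004]
ft_force: [-9.3, -5.1, 5.6]
width: 85.5
finger_force: 5.2
```

Call:
{"method": "jog_arm", "body": {"jaw": [1,1,1], "slide": [[0.1,0.02,0],[0.2,0.04,0],[0.2,0.04,0]], "spin": [0,0,0]}}

```text
time_s: 5.38
ee_pos: [547.8, -127.1, 161.9]
tcp_rot: [-3.122, -0.339, 0.009]
ft_force: [-15.3, -6.8, 9.3]
width: 85.5
finger_force: 8.9
```

Run:
```python
from m import *
s=arm.state(); print(s["ft_force"],s["wrist_torque"],s["ee_pos"])
c=arm.capture("scene"); q,_=board(c,(262,218,352,310)); P=plane(c,q,18); print(q.tolist(),P[:,:2].round().tolist())
im=c["frame"][200:330,260:390]; cv2.imwrite("pics/d.png",cv2.resize(im,None,fx=4.5,fy=4.5,interpolation=2))
```

```text
[-15.28181989  -6.77595204   9.33971849] [-1.158639    2.3389968   0.07434702] [ 547.84519465 -127.07878471  161.85722366]
[[309, 233], [351, 248], [327, 305], [283, 285]] [[546.0, -54.0], [656.0, -27.0], [694.0, -182.0], [581.0, -203.0]]
```

View pics/d.png

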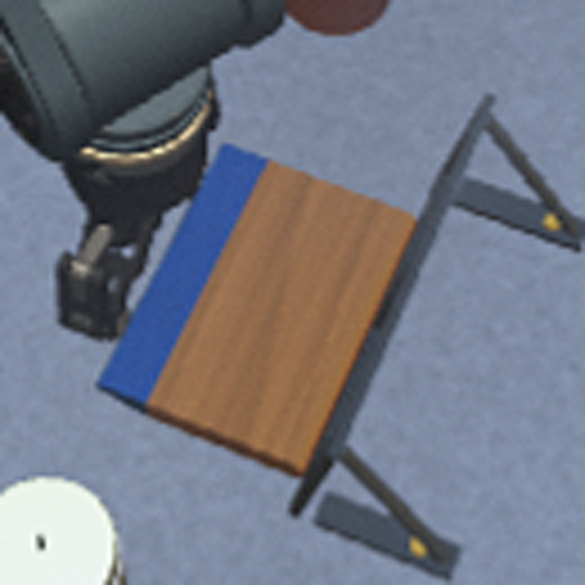

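It is square and flat against the fence: the board's far edge runs parallel to the stand, (415,215) to (300,475) in the crop. I start the friction lift along the arc.

Call:
{"method": "jog_arm", "body": {"jaw": [1,1,1,1], "slide": [[0,0,0.2],[0,0,0.4],[0,0,0.7],[0.02,0,1.0]], "spin": [0,0,0,0]}}

```text
time_s: 5.92
ee_pos: [548.3, -127.0, 171.5]
tcp_rot: [-3.122, -0.339, 0.008]
ft_force: [-9.5, -7.3, 1.1]
width: 85.1
finger_force: 5.7
```

Run:
```python
from m import *
s=arm.state(); print(s["ft_force"],s["wrist_torque"],s["ee_pos"])
c=arm.capture("side"); im=c["frame"][150:260,310:450]; cv2.imwrite("pics/e.png",cv2.resize(im,None,fx=5,fy=5,interpolation=2))
```

```text
[-9.47248047 -7.25924163  1.08507254] [-0.92781908  1.55751128  0.17466851] [ 548.33175736 -126.97530563  171.47537591]
```

View pics/e.png

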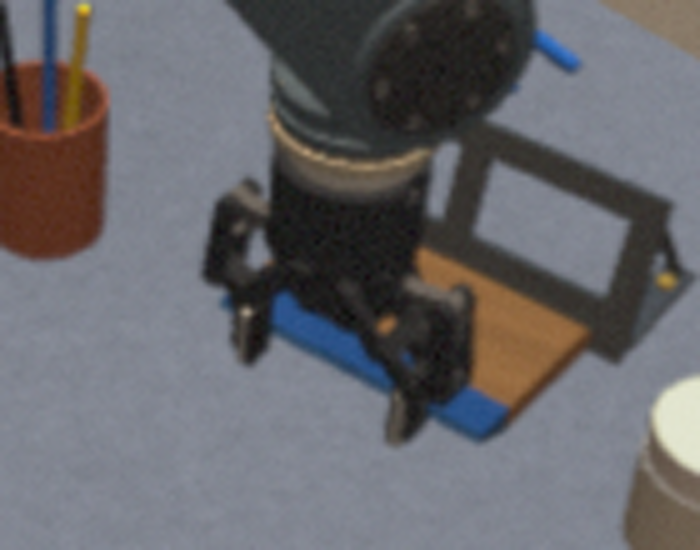

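```bash
cat >> m.py <<'E'
O=np.array([674,-91,0.]);X=np.array([.977,.214,0]);Y=np.array([-.214,.977,0])
def vp(c,px,xs=-117):
    e,d=ray(c,px); t=(xs-(e-O)@X)/(d@X); P=e+d*t[:,None]; return np.c_[(P-O)@Y,P[:,2]].round(1)
def bluelow(c):
    h=cv2.cvtColor(c["frame"],cv2.COLOR_BGR2HSV); b=cv2.inRange(h,(105,150,50),(130,255,255)); b[:,:352]=0;b[:,425:]=0;b[:150]=0;b[250:]=0
    k=max(cv2.findContours(b,0,2)[0],key=cv2.contourArea)[:,0]; return k[np.argmax(k[:,1]+.3*k[:,0])],k
E
python3 - <<'E'
from m import *
c=arm.capture("side"); p,k=bluelow(c); print(p, vp(c,[p,(406.6,237.6)]), vp(c,[p,(406.6,237.6)],-110))
e=arm.state()["ee_pos"]; print((e-O)@X,(e-O)@Y)
E
```

```text
[387 226] [[-35.9  27.6]
 [-94.2  23.8]] [[-32.2  20. ]
 [-91.1  16.1]]
-130.4342462401432 -8.269668430094434
```

The lower nose corner comes out at z of about 24 mm, against 13 mm when flat, so the nose is rising with the fingers. I continue along the arc.

Call:
{"method": "jog_arm", "body": {"jaw": [1,1,1,1,1,1], "slide": [[0.04,0.01,0.4],[0.13,0.03,0.8],[0.22,0.05,1.15],[0.32,0.07,1.55],[0.56,0.12,2.3],[0.8,0.17,2.92]], "spin": [0,0,0,0,0,0]}}

```text
time_s: 6.78
ee_pos: [556.0, -125.4, 200.8]
tcp_rot: [-3.122, -0.339, 0.011]
ft_force: [-16.3, -7.4, 6.2]
width: 85.7
finger_force: 9.0
```

Run:
```python
from m import *
s=arm.state(); print(s["ft_force"],s["wrist_torque"],s["ee_pos"])
c=arm.capture("side"); p,k=bluelow(c); print(p, vp(c,[p],-109)); im=c["frame"][130:250,310:450]; cv2.imwrite("pics/f.png",cv2.resize(im,None,fx=4,fy=4,interpolation=2))
```

```text
[-16.31376802  -7.35709631   6.15598952] [-1.24127677  2.39742093  0.16897367] [ 555.9533372  -125.4447181   200.83910526]
[390 217] [[-36.7  53.7]]
```

View pics/f.png

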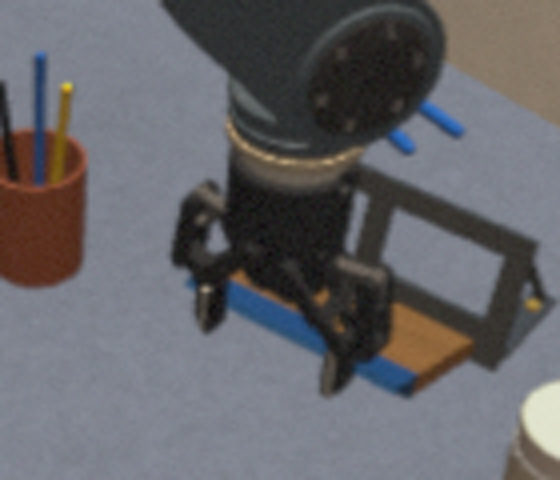

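The board is tipping; the corner at crop (410,395) is well off the desk. The press is higher than needed, so I ease off in x and carry on.

Call:
{"method": "jog_arm", "body": {"jaw": [1,1,1,1,1], "slide": [[0.12,0.03,0.5],[0.38,0.08,1.0],[0.65,0.14,1.5],[0.94,0.2,1.95],[0.94,0.2,1.95]], "spin": [0,0,0,0,0]}}

```text
time_s: 7.45
ee_pos: [565.4, -123.4, 220.8]
tcp_rot: [-3.122, -0.339, 0.011]
ft_force: [-20.2, -8.7, 12.0]
width: 85.2
finger_force: 10.3
```

Call:
{"method": "jog_arm", "body": {"jaw": [1,1], "slide": [[-0.08,-0.02,0.0],[-0.15,-0.03,0.0]], "spin": [0,0,0]}}

```text
$.spin: bad value
```

Call:
{"method": "jog_arm", "body": {"jaw": [1,1], "slide": [[-0.08,-0.02,0.0],[-0.15,-0.03,0.0]], "spin": [0,0]}}

```text
time_s: 7.7
ee_pos: [564.5, -123.6, 220.7]
tcp_rot: [-3.123, -0.339, 0.006]
ft_force: [-9.9, -4.8, 5.4]
width: 85.1
finger_force: 5.2
```

Call:
{"method": "jog_arm", "body": {"jaw": [1,1,1,1], "slide": [[0.27,0.06,0.45],[0.6,0.13,0.88],[0.94,0.2,1.29],[1.3,0.28,1.69]], "spin": [0,0,0,0]}}

```text
time_s: 8.2
ee_pos: [577.2, -120.8, 238.0]
tcp_rot: [-3.123, -0.339, 0.009]
ft_force: [-15.1, -3.4, 10.6]
width: 85.4
finger_force: 6.8
```

Run:
```python
from m import *
c=arm.capture("side"); im=c["frame"][100:240,310:460]; cv2.imwrite("pics/g.png",cv2.resize(im,None,fx=4,fy=4,interpolation=2))
```

```text
(no output)
```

View pics/g.png

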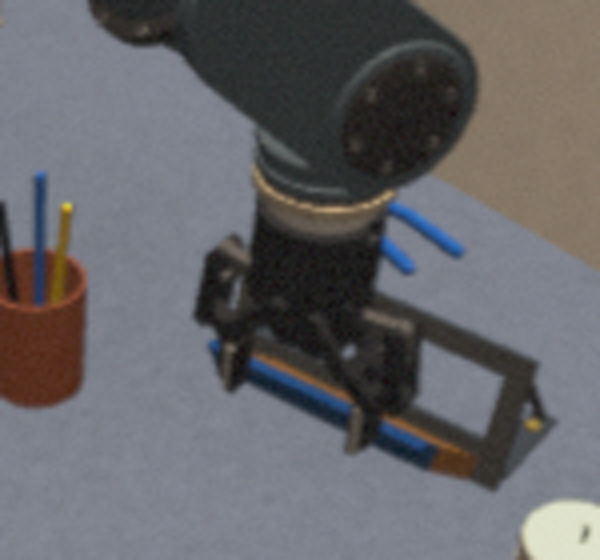

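The board leans at roughly 45 degrees and the fingers are still under the nose edge. I continue with a lighter press.

Call:
{"method": "jog_arm", "body": {"jaw": [1,1,1,1], "slide": [[0.25,0.05,0.36],[0.66,0.14,0.71],[1.1,0.24,1.04],[1.55,0.34,1.36]], "spin": [0,0,0,0]}}

```text
time_s: 8.75
ee_pos: [594.5, -116.8, 251.6]
tcp_rot: [3.123, 0.339, 0.0]
ft_force: [-1.1, -0.0, 0.8]
width: 85.5
finger_force: 0.8
```

Call:
{"method": "jog_arm", "body": {"jaw": [1,1,1,1], "slide": [[0.45,0.1,0.27],[0.92,0.2,0.52],[1.4,0.31,0.75],[1.9,0.42,0.95]], "spin": [0,0,0,0]}}

```text
time_s: 9.25
ee_pos: [613.4, -112.7, 261.0]
tcp_rot: [-3.123, -0.338, -0.0]
ft_force: [-1.5, -0.3, 0.2]
width: 85.7
finger_force: 0.3
```

Run:
```python
from m import *
s=arm.state(); e=s["ee_pos"]; print(s["ft_force"],(e-O)@X,(e-O)@Y,e[2])
c=arm.capture("scene"); 
h=cv2.cvtColor(c["frame"],cv2.COLOR_BGR2HSV); b=cv2.inRange(h,(105,150,50),(130,255,255)); b[:,:285]=0;b[:,400:]=0;b[:195]=0;b[320:]=0
k=max(cv2.findContours(b,0,2)[0],key=cv2.contourArea); print(cv2.contourArea(k)); q=cv2.boxPoints(cv2.minAreaRect(k)); print(q.tolist())
for z in(105,115): P=plane(c,q,z); print(np.c_[(P-O)@X,(P-O)@Y].round(0).tolist())
```

```text
[-1.48144648 -0.28025838  0.23205672] -63.80608470347958 -8.255222602541858 260.9895062727604
63.0
[[306.2545166015625, 278.6427917480469], [333.69537353515625, 221.37486267089844], [335.71160888671875, 222.34097290039062], [308.270751953125, 279.60888671875]]
[[-52.0, -88.0], [-54.0, 71.0], [-48.0, 70.0], [-47.0, -89.0]]
[[-49.0, -92.0], [-52.0, 65.0], [-46.0, 65.0], [-44.0, -93.0]]
```

Call:
{"method": "jog_arm", "body": {"jaw": [1,1,1,1,1,1], "slide": [[0.5,0.11,0.2],[1.0,0.22,0.34],[1.5,0.33,0.46],[2.0,0.44,0.56],[2.4,0.52,0.62],[2.8,0.61,0.68]], "spin": [0,0,0,0,0,0]}}

```text
time_s: 10.05
ee_pos: [641.3, -106.6, 267.7]
tcp_rot: [-3.123, -0.338, 0.0]
ft_force: [0.3, 0.7, 0.7]
width: 85.4
finger_force: 0.2
```

Call:
{"method": "jog_arm", "body": {"jaw": [1,1,1,1,1,1], "slide": [[0.2,0.04,0.02],[0.4,0.09,0.04],[0.6,0.13,0.05],[0.8,0.17,0.06],[1.0,0.22,0.06],[1.2,0.26,0.06]], "spin": [0,0,0,0,0,0]}}

```text
time_s: 10.8
ee_pos: [653.2, -104.0, 268.3]
tcp_rot: [-3.123, -0.338, 0.0]
ft_force: [0.2, 0.3, 0.2]
width: 85.4
finger_force: 0.1
```

```bash
cat > n.py <<'E'
from m import *
s=arm.state(); e=s["ee_pos"]; print(s["ft_force"].round(1),(e-O)@X,e[2])
c=arm.capture("scene"); 
h=cv2.cvtColor(c["frame"],cv2.COLOR_BGR2HSV); b=cv2.inRange(h,(100,130,30),(130,255,255)); b[:,:305]=0;b[:,400:]=0;b[:195]=0;b[320:]=0
w=cv2.inRange(h,(3,70,40),(25,255,255)); w[:,:305]=0;w[:,400:]=0;w[:205]=0;w[320:]=0
for n,m,zz in(("blue",b,(115,)),("wood",w,(100,60))):
  ks=[k for k in cv2.findContours(m,0,2)[0] if cv2.contourArea(k)>15]
  for k in ks:
    q=cv2.boxPoints(cv2.minAreaRect(k))
    for z in zz: P=plane(c,q,z); print(n,z,cv2.contourArea(k),q.round().tolist(),np.c_[(P-O)@X,(P-O)@Y].round(0).tolist())
E
python3 n.py
```

```text
[0.2 0.3 0.2] -23.094138637490467 268.27466207123706
blue 115 182.0 [[321.0, 286.0], [347.0, 232.0], [352.0, 235.0], [326.0, 288.0]] [[-13.0, -95.0], [-13.0, 50.0], [0.0, 48.0], [-1.0, -96.0]]
wood 100 260.5 [[316.0, 301.0], [339.0, 249.0], [350.0, 253.0], [327.0, 306.0]] [[-12.0, -126.0], [-15.0, 11.0], [12.0, 10.0], [13.0, -126.0]]
wood 60 260.5 [[316.0, 301.0], [339.0, 249.0], [350.0, 253.0], [327.0, 306.0]] [[-19.0, -111.0], [-22.0, 32.0], [6.0, 30.0], [7.0, -112.0]]
```

Call:
{"method": "jog_arm", "body": {"jaw": [1,1,1,1,1,1], "slide": [[0.2,0.04,0],[0.4,0.09,0],[0.6,0.13,0],[0.8,0.17,0],[1.0,0.22,0],[1.2,0.26,0]], "spin": [0,0,0,0,0,0]}}

```text
time_s: 11.6
ee_pos: [665.2, -101.4, 268.3]
tcp_rot: [-3.123, -0.338, -0.0]
ft_force: [-0.1, -0.1, 0.6]
width: 85.2
finger_force: 0.0
```

```bash
python3 n.py
```

```text
[-0.1 -0.1  0.6] -10.807808318303701 268.2993363628191
blue 115 254.5 [[324.0, 289.0], [349.0, 236.0], [356.0, 239.0], [330.0, 293.0]] [[-4.0, -100.0], [-3.0, 44.0], [13.0, 42.0], [11.0, -101.0]]
wood 100 80.5 [[319.0, 303.0], [328.0, 283.0], [335.0, 286.0], [327.0, 306.0]] [[-4.0, -126.0], [-5.0, -77.0], [13.0, -77.0], [13.0, -126.0]]
wood 60 80.5 [[319.0, 303.0], [328.0, 283.0], [335.0, 286.0], [327.0, 306.0]] [[-11.0, -112.0], [-12.0, -60.0], [6.0, -60.0], [7.0, -112.0]]
```

Call:
{"method": "jog_arm", "body": {"jaw": [1,1,1,1,1,1], "slide": [[0.2,0.04,0],[0.4,0.09,0],[0.6,0.13,0],[0.8,0.17,0],[1.0,0.22,0],[1.0,0.22,0]], "spin": [0,0,0,0,0,0]}}

```text
time_s: 12.4
ee_pos: [675.2, -99.2, 268.3]
tcp_rot: [-3.123, -0.338, 0.0]
ft_force: [-0.0, 0.1, 0.1]
width: 85.4
finger_force: 0.0
```

```bash
python3 n.py
```

```text
[-0.   0.1  0.1] -0.5972089042791593 268.25591667394735
blue 115 289.5 [[328.0, 291.0], [354.0, 236.0], [361.0, 240.0], [335.0, 294.0]] [[4.0, -100.0], [6.0, 46.0], [25.0, 44.0], [22.0, -101.0]]
wood 100 92.5 [[320.0, 303.0], [327.0, 289.0], [335.0, 293.0], [328.0, 307.0]] [[-3.0, -126.0], [-2.0, -90.0], [17.0, -92.0], [16.0, -127.0]]
wood 60 92.5 [[320.0, 303.0], [327.0, 289.0], [335.0, 293.0], [328.0, 307.0]] [[-10.0, -111.0], [-9.0, -74.0], [11.0, -76.0], [10.0, -112.0]]
```

Call:
{"method": "jog_arm", "body": {"jaw": [1,1,1,1], "slide": [[0.1,0.02,0],[0.2,0.04,0],[0.3,0.07,0],[0.3,0.07,0]], "spin": [0,0,0,0]}}

```text
time_s: 12.95
ee_pos: [678.0, -98.6, 268.1]
tcp_rot: [-3.123, -0.338, 0.001]
ft_force: [-2.5, -0.5, -0.1]
width: 85.2
finger_force: 1.0
```

```bash
python3 n.py
```

```text
[-2.5 -0.5 -0.1] 2.2689111637792205 268.1243874851408
blue 115 275.5 [[327.0, 291.0], [351.0, 237.0], [359.0, 241.0], [336.0, 294.0]] [[3.0, -100.0], [2.0, 41.0], [23.0, 40.0], [23.0, -100.0]]
wood 100 112.0 [[318.0, 302.0], [329.0, 274.0], [339.0, 278.0], [328.0, 306.0]] [[-8.0, -125.0], [-12.0, -57.0], [13.0, -57.0], [16.0, -125.0]]
wood 60 112.0 [[318.0, 302.0], [329.0, 274.0], [339.0, 278.0], [328.0, 306.0]] [[-15.0, -110.0], [-19.0, -39.0], [7.0, -39.0], [10.0, -110.0]]
```

The board now resists at 2.5 N, so it is against the stand. I retreat and verify.

Call:
{"method": "jog_arm", "body": {"jaw": [1,1,1,1,1,1,1,1,1,1], "slide": [[-0.5,-0.11,0],[-2,-0.43,0],[-4,-0.86,0],[-7,-1.5,0],[-10,-2.1,2],[-14,-3,4],[-18,-4,8],[-22,-3,12],[-26,-1,12],[-26,-1,12]], "spin": [0,0,0,0,0,0,0,0,0,0]}}

```text
time_s: 14.25
ee_pos: [416.0, -107.7, 388.9]
tcp_rot: [3.123, 0.338, 0.002]
ft_force: [1.0, -0.1, -0.0]
width: 85.5
finger_force: 0.0
```

```bash
python3 n.py
python3 - <<'E'
from m import *
c=arm.capture("side"); f=c["frame"].astype(int); h=cv2.cvtColor(c["frame"],cv2.COLOR_BGR2HSV)
# board face (chips/wood) in the side view: saturated, in the stand's neighbourhood
m=((h[...,1]>110)&(h[...,2]>60)).astype(np.uint8)*255; m[:,:355]=0;m[:,455:]=0;m[:140]=0;m[240:]=0
k=np.vstack([k for k in cv2.findContours(cv2.morphologyEx(m,3,np.ones((7,7))),0,2)[0] if cv2.contourArea(k)>60])
hu=cv2.convexHull(k); a=cv2.approxPolyDP(hu,4,True)[:,0]; print(a.tolist())
e,d=ray(c,a)
# intersect with flush face plane: through foot axis, normal n, offset 9+9.2.. 
n=-np.cos(np.radians(12))*X+np.array([0,0,np.sin(np.radians(12))]); p0=O+18*n
P=e+d*(((p0-e)@n)/(d@n))[:,None]; print(np.c_[(P-O)@X,(P-O)@Y,P[:,2]].round(0).tolist())
E
```

```text
[ 1.  -0.1 -0. ] -255.61938482041697 388.91248223208737
blue 115 488.5 [[326.0, 290.0], [354.0, 227.0], [364.0, 232.0], [336.0, 294.0]] [[0.0, -99.0], [-2.0, 69.0], [22.0, 67.0], [23.0, -99.0]]
wood 100 128.0 [[318.0, 302.0], [336.0, 259.0], [346.0, 263.0], [327.0, 306.0]] [[-8.0, -125.0], [-12.0, -16.0], [12.0, -17.0], [15.0, -125.0]]
wood 60 128.0 [[318.0, 302.0], [336.0, 259.0], [346.0, 263.0], [327.0, 306.0]] [[-15.0, -110.0], [-19.0, 3.0], [6.0, 2.0], [8.0, -110.0]]
[[403, 148], [425, 162], [437, 183], [423, 221], [374, 197], [384, 162]]
[[18.0, 20.0, 171.0], [16.0, -48.0, 160.0], [7.0, -93.0, 120.0], [-18.0, -88.0, 3.0], [-18.0, 70.0, 2.0], [6.0, 64.0, 114.0]]
```

The face corners lie on the flush plane at z of about 2 and 117 mm, from y = -90 to +68. So the board is flush, square and about 10 mm off the middle, and the arm is clear of it.

```bash
python3 -c "
from workcell import arm
print(arm.hand_in())"
```

```text
the job is handed in; nothing more can be done
None
```

I handed the job in at about 14 s: the board leans flush on the stand, square and about 10 mm off the middle by my last camera check; the pencil cup and candle were not touched, and no verdict came back.

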